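# Rock a jammed stir bar out of a flat bottle

## Robot

A 6-joint arm with a two-finger parallel gripper is mounted at the origin on a cart in front of the work surface, level with it; the furniture and walls round the work are solid. World frame = base frame: x ahead of the robot, y to its left, z up, the work surface at z = 0. Lengths are in mm, angles in rad, forces in N, time in s.
With the tool pointing down it reaches from about 350 to 775 mm from the base axis. Payload 7.3 kg.
Tool frame: the origin (TCP) lies at the very end of the fingers, on their centre line; the grasp point (between the pads) lies 19 mm behind it; z points along the fingers, y is the line along which they close (so a half turn about z gives the same grasp; the last joint's range is limited). The gripper opens to 92 mm and grips with 3 to 60 N. Pads are 19 mm wide; open, the fingers measure 130 mm over their backs; the gripper's body (75 mm by 190 mm) begins 47 mm behind the grasp point.
Start: joints at [-1.269, 0.342, 1.524, -0, 1.275, -0.146], TCP at [227.34, -473.245, 226.741] pointing down, gripper open.
Joint ranges: [-2.53, 2.53], [-0.77, 2.02], [0.04, 2.7], [-1, 4.14], [0.28, 2.66], [-3.11, 3.11]. Speed limits (rad/s): [2.57, 2.57, 3.14, 3.14, 3.14, 3.14].

## Interface

Orientations are given as [roll, pitch, yaw] about the fixed x, y, z axes, in that order (R = Rz(yaw) Ry(pitch) Rx(roll)).
In Python, from plant import * gives the robot as it stands.
- The arm moves only by the tool arm_command, never from a script. Its arguments are lists of equal length, an entry for each row: "gripper": the finger opening in mm, from 0 to 91.8; "dp": the shift along the tool's x, y, z in units of 25 mm (1.0 is 25 mm), a list of three; "twist": the turn about the tool's z in units of 5 degrees (1.0 is 5 degrees). A call has exactly 5 rows; each row shifts and turns the commanded pose from where the row before left it, along the tool's axes as they then stand; what a row does not reach is not made up. A row lasts 1/8 s, in which the tool goes at most 62.5 mm and 10.7 degrees, less where a joint would pass 70% of its speed; a pose out of reach is approached as far as the arm can. A call is refused whole if a number of a shift passes 1 or a number of a turn 1, either way. A call with a gripper value outside its range is refused whole. The fingers move at their own pace and stop on an object; the grip force is fixed at half the most. Time passes only in rows, so rows that do not move let the fingers close, or fill a call up. It gives the time, the measured TCP pose, the force, the opening and the grip force at its end, in the units of the state.
- get_obs(): the state, without advancing time (a new reading comes with each control period).
- capture(name): name is "scene" or "top" or "wrist"; returns the picture (384x512x3 uint8, red, green, blue); there is no depth.
- get_calibration(name): a dict with "mtx" (3x3 intrinsics, pixels), "dist_coeffs" ([k1, k2, p1, p2, k3] as OpenCV has them; the pictures are not rectified), "position" and "attitude" of the camera in the world; the wrist camera has in their place "mount" (4x4, takes a point from camera to tool coordinates, whose origin is the TCP and whose axes are the flange's). Camera axes: x right, y down, z forward; pixel columns grow to the right and rows downward; lengths in mm; the calibration is good to about 2 mm. A picture is of the moment at which its call begins: read the wrist's pose just before it. get_calibration takes no time and is no camera call.
- close_job(): hands the job in; it is judged then, once.
The state is a dict: "time": time; "joint_positions": joint angles; "dq": joint speeds; "tau": joint torques, N m; "tool_pos": TCP position; "tcp_rot": TCP orientation; "contact_force": force on the tool from outside, world axes, zero at the start; "moment": the same for the moment, N m; "grip_width": finger opening in mm; "finger_force": force on a finger pad.
Only numpy, scipy, OpenCV 4.12 (cv2) and the standard library are available. Lean on these libraries where they do the work, as an engineer would, in place of code of your own. Each camera call takes 0.05 s, during which the arm holds its last target. There are 200 camera calls.

## Task

A stir bar has jammed across the throat of the clear flat bottle that drains mouth-down on the steel stand: take the bottle off the stand, hold its mouth low over the open dish and, keeping the mouth down, rock the bottle side to side until the bar comes free and slides gently into the dish, dropping it nowhere else. Then lay the bottle back on the stand as you found it, mouth down with its shoulders against the two pegs. The dish stays flat on the worktop and the things round about stay where they are.

Things in the scene. Friction and masses are not known exactly. Their poses are not given: they have to be found in the camera images.
- bottle: Empty clear stiff plastic bottle, no cap, flat-sided, 60 wide, 31 thick, 126 long (mm), 80 to 130 g, walls 2.5. Origin: middle of the body's under side. x from mouth to base, y across the 60, z out of the upper side. Full width from x = +45 to -42.5; shoulders narrow (in y only, 50 degrees from the axis) to the throat at -55; round neck, 26 inside, to -81. Starts on the stand, mouth 30 degrees down.
- bottle_mid (a point): Centre of the bottle's body, (0, 0, 15.5) mm in the bottle's frame, halfway through its thickness. A good place to grip across the 60 mm width; the narrow sides are flat for 9 mm above and below this.
- bottle_mouth (a point): Centre of the bottle's mouth, (-80.7, 0, 15.5) mm in the bottle's frame. A freed bar leaves it at about 0.5 m/s along the neck and comes to rest some 35 mm beyond it in a dish, if the mouth's centre is held 50 mm above the worktop.
- stir_bar: White slippery stir bar, 8 mm thick, 40 mm long, 11 to 17 g; origin at its centre, y along it. Starts wedged crosswise in the bottle, ends on the shoulders, 45 mm from the bottle's origin. Tipping straight never frees it; with the mouth 30 degrees down, swing the bottle in the plane of its flat side 45 to 50 degrees to one side, wait 0.5 s, then to the other, and repeat (under 30 does little).
- stand: Fixed steel stand, dark bed. Origin on the worktop under the bottle's origin; x level, from mouth end to base end. Bed 38 mm wide, sloping 30 degrees down towards -x, 62 mm high at the origin. Two 8 mm pegs rise 21 mm square from the bed, 54 mm down the slope, 22 mm either side of the middle; the bottle's shoulders rest on them, its neck between. Drip pan with 10 mm rims, 70 mm wide, to x = -105 mm.
- stand_mid (a point): Where bottle_mid lies when the bottle is properly on the stand: stand frame (-8, 0, 75) mm.
- stand_mouth (a point): Where bottle_mouth lies when the bottle is properly on the stand: stand frame (-78, 0, 35) mm.
- dish: Open clear round petri dish, loose, 88 mm across, 13 mm high, floor 2 mm and rim 3 mm thick; origin at the centre of its underside. It stands alone on the worktop, right or left of the balance (another dish lies in the tray at the far right).
- tape: Bystander: roll of tape lying flat, 67 mm across, 19 mm high, on the other side of the balance from the dish. Origin at the centre of its underside.
- dropper: Bystander: brown dropper bottle, 25 mm thick, 66 mm tall; origin at the centre of its underside.
- timer: Bystander: white desk timer, 41 x 66 x 54 mm; origin at the centre of its underside.
- marker: Bystander: felt marker lying along y, 13 x 126 x 14 mm; origin at the centre of its underside.

How it is judged:
By the outcome, as a careful person would: the job done as asked, in the order asked, and still so for the second after the job is handed in, with the robot touching nothing.
It also fails if it takes over 64 s, if anything falls off the work surface, if the arm or the gripper's body presses on something with over 40 N, if the wrist force passes 120 N, or if a joint passes its speed limit or range.

## Working session

There is one attempt and no reset: what is moved stays moved. The work goes in short steps, Python scripts to look and compute and a tool call to move; the robot and the scene stay as the last step left them, time stands still between calls to the robot, and variables do not carry over. Pictures are saved under pics/ and viewed, at most 10 in all, crops included, and the job is handed in when it is done.

Besides the shell and the picture viewer there is one more tool, called after "Call:" as a command line: name --pt "numbers of a row" for each row, then --argument value for the rest. arm_command: Moves the arm, as the interface text tells. Its arguments: {"type":"object","properties":{"gripper":{"type":"array"},"dp":{"type":"array"},"twist":{"type":"array"}},"required":["gripper","dp","twist"]}

```bash
mkdir -p pics; ls
python3 - <<'E'
from plant import *
import cv2,json
for n in ("scene","top"):
    im=capture(n); cv2.imwrite(f"pics/{n}0.png",im[:,:,::-1]); print(n,get_calibration(n))
print(get_calibration("wrist")); print(get_obs())
E
```

```text
pics
scene {'mtx': array([[493.59158847,   0.        , 247.55416182],
       [  0.        , 493.59158847, 186.64540253],
       [  0.        ,   0.        ,   1.        ]]), 'dist_coeffs': array([-0.10801851,  0.        ,  0.        ,  0.        ,  0.        ]), 'position': array([-21.96450917, 460.16864909, 889.34434917]), 'attitude': array([-2.34157046,  0.01050878, -2.3821702 ])}
top {'mtx': array([[363.30213709,   0.        , 249.86094598],
       [  0.        , 363.30213709, 191.60106611],
       [  0.        ,   0.        ,   1.        ]]), 'dist_coeffs': array([-0.04593911,  0.        ,  0.        ,  0.        ,  0.        ]), 'position': array([ 504.02508605, -116.52394623, 1015.97350214]), 'attitude': array([-3.08176005e+00, -8.00842713e-04, -1.59719993e+00])}
{'mtx': array([[285.16672969,   0.        , 256.35600217],
       [  0.        , 285.16672969, 188.50923155],
       [  0.        ,   0.        ,   1.        ]]), 'dist_coeffs': array([0.0144517, 0.       , 0.       , 0.       , 0.       ]), 'mount': array([[ 1.10191220e-03, -9.51543688e-01, -3.07511620e-01,
         8
[... 262 characters left out ...]
00e+00]])}
{'time': 0.1, 'joint_positions': array([-1.26896063e+00,  3.42641546e-01,  1.52494340e+00, -5.57402506e-07,
        1.27540704e+00, -1.46011297e-01]), 'dq': array([-0.00064317, -0.0002397 , -0.00349499,  0.00155921, -0.00049476,
        0.00057828]), 'tau': array([ 1.71188476e-03, -4.32005847e+01, -2.44694531e+01,  7.19891069e-02,
        5.26613113e-02, -4.84781026e-05]), 'tool_pos': array([ 227.2401632 , -472.85543385,  226.11278882]), 'tcp_rot': array([-3.14020813e+00, -2.03066012e-04,  4.47847014e-01]), 'contact_force': array([-0.27390546,  0.48905688, -0.01972894]), 'moment': array([-0.0363578 ,  0.05382844,  0.03040366]), 'finger_force': 0.0, 'grip_width': 91.66878182395338}
```

View pics/top0.png

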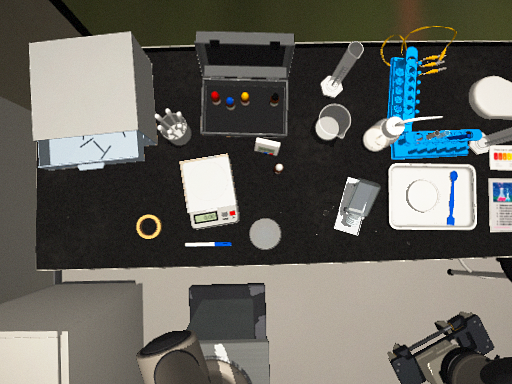

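View pics/scene0.png

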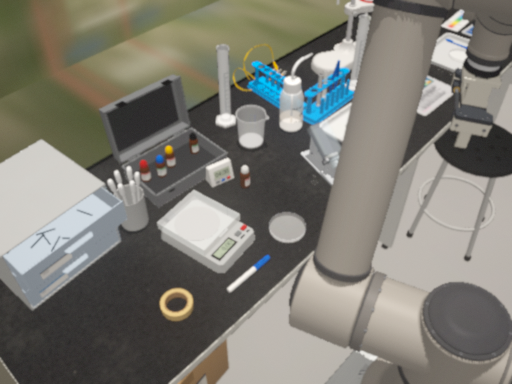

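```bash
cat > h.py <<'E'
import numpy as np, cv2
from scipy.spatial.transform import Rotation as R
from plant import *
def ray(n,px,tool=None):
    c=get_calibration(n)
    u=cv2.undistortPoints(np.array(px,float).reshape(-1,1,2),c['mtx'],c['dist_coeffs']).reshape(-1,2)
    d=np.c_[u,np.ones(len(u))]
    if n=='wrist':
        o=tool; Rt=R.from_euler('xyz',o['tcp_rot']).as_matrix(); M=c['mount']
        return Rt@M[:3,3]+o['tool_pos'], d@(Rt@M[:3,:3]).T
    return c['position'], d@R.from_euler('xyz',c['attitude']).as_matrix().T
def onz(n,px,z,tool=None):
    p,d=ray(n,px,tool); t=(np.asarray(z)-p[2])/d[:,2]; return p+d*t[:,None]
def proj(n,P,tool=None):
    c=get_calibration(n)
    if n=='wrist':
        M=c['mount'];Rt=R.from_euler('xyz',tool['tcp_rot']).as_matrix();A=Rt@M[:3,:3];p=Rt@M[:3,3]+tool['tool_pos']
    else: A=R.from_euler('xyz',c['attitude']).as_matrix();p=c['position']
    q=(np.atleast_2d(P)-p)@A
    return cv2.projectPoints(q,np.zeros(3),np.zeros(3),c['mtx'],c['dist_coeffs'])[0].reshape(-1,2)
E
python3 - <<'E'
from h import *
im=cv2.imread('pics/top0.png')
cv2.imwrite('pics/topc.png',cv2.resize(im[160:260,170:400],None,fx=3.4,fy=3.4,interpolation=cv2.INTER_CUBIC))
print(onz('top',[[265,234],[357,205],[148,226]],[6,60,10]).round(0))
print(onz('top',[[180,160],[240,222],[278,168],[266,146],[208,244]],[40,40,66,54,10]).round(0))
E
```

```text
[[ 446. -158.    6.]
 [ 518. -401.   60.]
 [ 476.  166.   10.]]
[[ 653.   68.   40.]
 [ 482.  -90.   40.]
 [ 621. -194.   66.]
 [ 683. -165.   54.]
 [ 423.    0.   10.]]
```

View pics/topc.png

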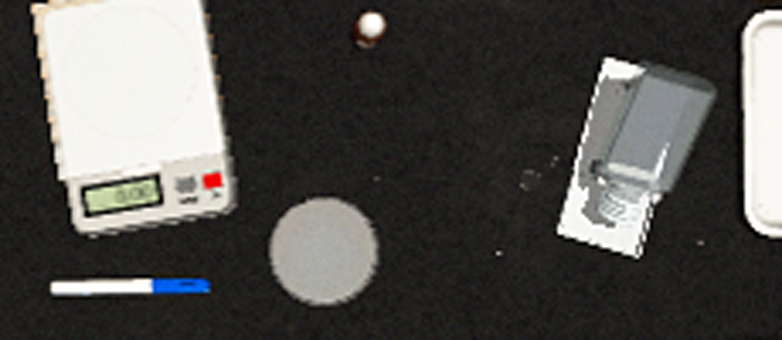

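Run:
```python
from h import *
f=lambda L:[[170+a/3.4-.35,160+b/3.4-.35] for a,b in L]
P=onz('top',f([[557,235],[640,258],[605,58]]),[10,10,10]);print(P.round(0),np.linalg.norm(P[0]-P[1]))
u=P[2]-P[0];yaw=np.arctan2(u[1],u[0]);v=P[1]-P[0];yaw2=np.arctan2(v[0],-v[1]);print(np.degrees([yaw,yaw2]))
y=(yaw+yaw2)/2
S=(P[0]+P[1])/2+105*np.array([np.cos(y),np.sin(y),0]);S[2]=0;print('stand',S)
Rz=R.from_euler('z',y).as_matrix()
Q=S+np.array([[-8,0,75],[-78,0,35],[23.5,30,111],[23.5,-30,111],[39,30,84],[39,-30,84]])@Rz.T
print(Q.round(0),((proj('top',Q)-[170,160])*3.4).round(0))
o=get_obs();print(o['joint_positions'],o['tcp_rot'])
```

```text
[[ 455. -347.   10.]
 [ 435. -415.   10.]
 [ 599. -393.   10.]] 70.31696316143483
[-17.53257177 -17.04906988]
stand [ 545.16129789 -412.18261438    0.        ]
[[ 538. -410.   75.]
 [ 471. -389.   35.]
 [ 577. -391.  111.]
 [ 559. -448.  111.]
 [ 591. -395.   84.]
 [ 573. -452.   84.]] [[652. 127.]
 [614. 214.]
 [639.  73.]
 [717.  95.]
 [634.  57.]
 [709.  78.]]
[-1.26896063e+00  3.42641546e-01  1.52494340e+00 -5.57402506e-07
  1.27540704e+00 -1.46011297e-01] [-3.14020813e+00 -2.03066012e-04  4.47847014e-01]
```

```bash
cat > plan.py <<'E'
import sys
from h import *
def plan(target,yaw,n,twfirst=False):
    """rows to take the tool from the measured pose to target xyz, yaw deg"""
    o=get_obs(); p=o['tool_pos'].copy(); y=np.degrees(o['tcp_rot'][2]); dy=(yaw-y+180)%360-180
    if len(sys.argv)>6: dy=float(sys.argv[6])
    tw=round(-dy/5/n,2); out=[]
    for k in range(n):
        Rt=R.from_euler('xyz',[np.pi,0,np.radians(y)]).as_matrix()
        d=np.round(Rt.T@((np.array(target)-p)/(n-k))/25,2)
        out.append(d.tolist()); p=p+Rt@d*25; y-=5*tw
    return tw,out
if __name__=='__main__':
    a=sys.argv; print(get_obs()['joint_positions'].round(2))
    tw,o=plan([float(v) for v in a[1:4]],float(a[4]),int(a[5])); print('twist',tw)
    for i in range(0,len(o),5): print(o[i:i+5])
E
python3 plan.py 538 -410 200 162.7 30 137
```

```text
[-1.27  0.34  1.52 -0.    1.28 -0.15]
twist -0.91
[[0.41, 0.1, 0.03], [0.4, 0.14, 0.03], [0.39, 0.17, 0.04], [0.37, 0.2, 0.03], [0.36, 0.23, 0.04]]
[[0.34, 0.25, 0.03], [0.32, 0.28, 0.04], [0.29, 0.3, 0.03], [0.27, 0.33, 0.04], [0.24, 0.35, 0.03]]
[[0.21, 0.36, 0.04], [0.18, 0.38, 0.03], [0.15, 0.39, 0.04], [0.12, 0.41, 0.03], [0.09, 0.41, 0.04]]
[[0.06, 0.42, 0.03], [0.02, 0.42, 0.04], [-0.01, 0.42, 0.03], [-0.05, 0.42, 0.04], [-0.08, 0.42, 0.03]]
[[-0.11, 0.41, 0.04], [-0.14, 0.4, 0.03], [-0.17, 0.39, 0.04], [-0.2, 0.37, 0.03], [-0.23, 0.35, 0.04]]
[[-0.26, 0.33, 0.03], [-0.29, 0.31, 0.04], [-0.31, 0.29, 0.03], [-0.33, 0.26, 0.04], [-0.36, 0.24, 0.03]]
```

Call:
arm_command --gripper '[91.8, 91.8, 91.8, 91.8, 91.8]' --pt "0.41 0.1 0.03" --pt "0.4 0.14 0.03" --pt "0.39 0.17 0.04" --pt "0.37 0.2 0.03" --pt "0.36 0.23 0.04" --twist '[-0.91, -0.91, -0.91, -0.91, -0.91]'

```text
time: 0.72
tool_pos: [279.5, -462.6, 222.0]
tcp_rot: [-3.141, -0.0, 0.847]
contact_force: [-0.6, -0.4, -0.6]
grip_width: 91.9
finger_force: 0.0
```

Call:
arm_command --gripper '[91.8, 91.8, 91.8, 91.8, 91.8]' --pt "0.34 0.25 0.03" --pt "0.32 0.28 0.04" --pt "0.29 0.3 0.03" --pt "0.27 0.33 0.04" --pt "0.24 0.35 0.03" --twist '[-0.91, -0.91, -0.91, -0.91, -0.91]'

```text
time: 1.35
tool_pos: [331.3, -452.0, 217.7]
tcp_rot: [-3.141, -0.001, 1.245]
contact_force: [-0.2, -0.1, 0.2]
grip_width: 92.0
finger_force: 0.0
```

Call:
arm_command --gripper '[91.8, 91.8, 91.8, 91.8, 91.8]' --pt "0.21 0.36 0.04" --pt "0.18 0.38 0.03" --pt "0.15 0.39 0.04" --pt "0.12 0.41 0.03" --pt "0.09 0.41 0.04" --twist '[-0.91, -0.91, -0.91, -0.91, -0.91]'

```text
time: 1.98
tool_pos: [382.8, -441.7, 213.2]
tcp_rot: [-3.141, -0.001, 1.642]
contact_force: [-0.6, 0.0, 0.4]
grip_width: 92.0
finger_force: 0.0
```

Call:
arm_command --gripper '[91.8, 91.8, 91.8, 91.8, 91.8]' --pt "0.06 0.42 0.03" --pt "0.02 0.42 0.04" --pt "-0.01 0.42 0.03" --pt "-0.05 0.42 0.04" --pt "-0.08 0.42 0.03" --twist '[-0.91, -0.91, -0.91, -0.91, -0.91]'

```text
time: 2.6
tool_pos: [434.7, -431.2, 208.9]
tcp_rot: [-3.141, -0.001, 2.039]
contact_force: [-0.5, -0.4, 0.5]
grip_width: 92.0
finger_force: 0.0
```

Call:
arm_command --gripper '[91.8, 91.8, 91.8, 91.8, 91.8]' --pt "-0.11 0.41 0.04" --pt "-0.14 0.4 0.03" --pt "-0.17 0.39 0.04" --pt "-0.2 0.37 0.03" --pt "-0.23 0.35 0.04" --twist '[-0.91, -0.91, -0.91, -0.91, -0.91]'

```text
time: 3.22
tool_pos: [486.3, -420.4, 204.3]
tcp_rot: [3.141, -0.001, 2.436]
contact_force: [-0.7, 0.2, 0.0]
grip_width: 91.5
finger_force: 0.0
```

Call:
arm_command --gripper '[91.8, 91.8, 91.8, 91.8, 91.8]' --pt "-0.26 0.33 0.03" --pt "-0.29 0.31 0.04" --pt "-0.31 0.29 0.03" --pt "-0.33 0.26 0.04" --pt "-0.36 0.24 0.03" --twist '[-0.91, -0.91, -0.91, -0.91, -0.91]'

```text
time: 3.85
tool_pos: [538.3, -410.1, 200.0]
tcp_rot: [3.141, -0.001, 2.833]
contact_force: [0.3, 1.1, 0.3]
grip_width: 91.8
finger_force: 0.0
```

Run:
```python
from h import *
capture('wrist') # settle 0.05 s
o=get_obs(); im=capture('wrist'); cv2.imwrite('pics/w1.png',im[:,:,::-1])
print({k:o[k] for k in('time','tool_pos','tcp_rot','joint_positions')})
y=np.radians(-17.3);S=np.array([545.2,-412.2,0]);Rz=R.from_euler('z',y).as_matrix()
N=['mid','mouth','baseU+','baseU-','shoU+','shoU-','pan+','pan-']
b=lambda x,yy,z:[-.25+x*.866-z*.5,yy,61.6+x*.5+z*.866]
Q=S+np.array([[-8,0,75],[-78,0,35],b(45,30,31),b(45,-30,31),b(-42.5,30,31),b(-42.5,-30,31),[-105,35,10],[-105,-35,10]])@Rz.T
print(list(zip(N,proj('wrist',Q,o).round(0).tolist())))
```

```text
{'time': 3.9, 'tool_pos': array([ 539.45765504, -409.59438909,  199.76313039]), 'tcp_rot': array([ 3.14065970e+00, -5.39953437e-04,  2.83662379e+00]), 'joint_positions': array([-7.62726390e-01,  6.50139998e-01,  1.08503519e+00,  6.06363553e-04,
        1.40731416e+00, -2.02865256e+00])}
[('mid', [255.0, 180.0]), ('mouth', [255.0, 108.0]), ('baseU+', [287.0, 222.0]), ('baseU-', [223.0, 222.0]), ('shoU+', [284.0, 135.0]), ('shoU-', [225.0, 135.0]), ('pan+', [285.0, 82.0]), ('pan-', [224.0, 83.0])]
```

View pics/w1.png

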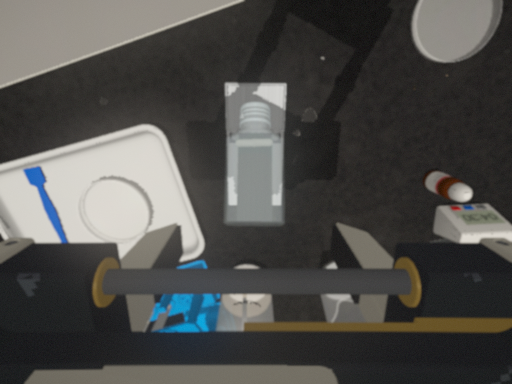

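Call:
arm_command --gripper '[91.8, 91.8, 91.8, 91.8, 91.8]' --pt "0.03 0 0.8" --pt "0 0 1" --pt "0 0 1" --pt "0 0 1" --pt "0 0 1" --twist '[0, 0, 0, 0, 0]'

```text
time: 4.58
tool_pos: [536.9, -410.1, 79.7]
tcp_rot: [3.141, -0.001, 2.828]
contact_force: [0.0, -0.2, 1.2]
grip_width: 91.8
finger_force: 0.0
```

Call:
arm_command --gripper '[91.8, 91.8, 56, 56, 56]' --pt "0 0 0.6" --pt "0 0 0.36" --pt "0 0 0" --pt "0 0 0" --pt "0 0 0" --twist '[0, 0, 0, 0, 0]'

```text
time: 5.2
tool_pos: [537.9, -410.5, 57.7]
tcp_rot: [-3.141, 0.001, 2.83]
contact_force: [-0.4, -0.7, 0.4]
grip_width: 66.6
finger_force: 0.0
```

Call:
arm_command --gripper '[50, 50, 50, 50, 50]' --pt "0 0 0" --pt "0 0 0" --pt "0 0 0" --pt "0 0 0" --pt "0 0 0" --twist '[0, 0, 0, 0, 0]'

```text
time: 5.82
tool_pos: [537.8, -410.5, 57.5]
tcp_rot: [-3.141, 0.001, 2.83]
contact_force: [-1.2, 0.3, 6.0]
grip_width: 59.7
finger_force: 30.0
```

Call:
arm_command --gripper '[50, 50, 50, 50, 50]' --pt "0 0 -0.3" --pt "0 0 -0.7" --pt "0 0 -0.9" --pt "0 0 -0.7" --pt "0 0 -0.4" --twist '[0, 0, 0, 0, 0]'

```text
time: 6.45
tool_pos: [537.8, -410.3, 133.4]
tcp_rot: [-3.141, 0.002, 2.83]
contact_force: [0.4, 0.1, -1.1]
grip_width: 59.6
finger_force: 30.0
```

Call:
arm_command --gripper '[50, 50, 50, 50, 50]' --pt "0.06 0.23 0" --pt "0.13 0.46 0" --pt "0.18 0.65 0" --pt "0.18 0.65 0" --pt "0.18 0.65 0" --twist '[0, 0, 0, 0, 0]'

```text
time: 7.08
tool_pos: [540.4, -340.1, 131.6]
tcp_rot: [3.141, -0.0, 2.831]
contact_force: [0.3, 0.6, -1.9]
grip_width: 59.9
finger_force: 30.0
```

Run:
```python
from h import *
im=capture('top'); cv2.imwrite('pics/top2.png',im[:,:,::-1])
a=im[205:262,235:295].astype(int); g=((a.min(2)>90)).astype(np.uint8)
c=max(cv2.findContours(g,0,2)[0],key=cv2.contourArea); (x,y),r=cv2.minEnclosingCircle(c); print(x+235,y+205,r,onz('top',[[x+235,y+205],[x+235+r,y+205]],[8,8]))
cv2.imwrite('pics/top2c.png',cv2.resize(im[140:260,220:400,::-1],None,fx=4,fy=4,interpolation=cv2.INTER_CUBIC))
print(get_obs()['tool_pos'])
```

```text
264.58716773986816 233.39346313476562 16.013587951660156 [[ 447.67868881 -156.53721783    8.        ]
 [ 446.47902949 -200.78130287    8.        ]]
[ 540.62393131 -337.94418166  131.72794996]
```

View pics/top2c.png

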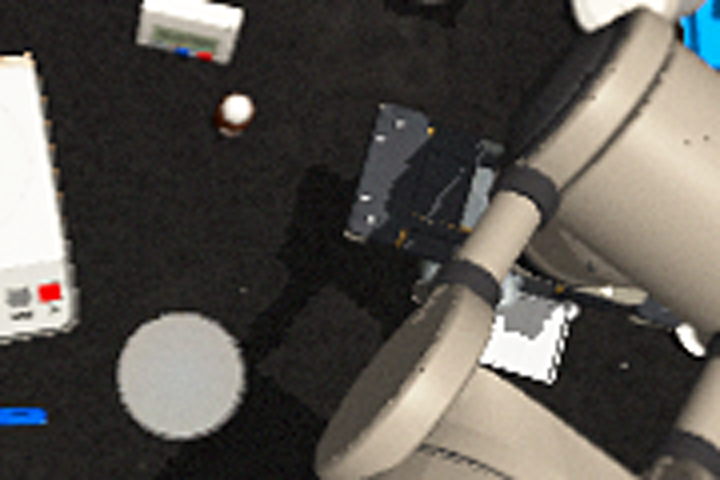

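Call:
arm_command --gripper '[50, 50, 50, 50, 50]' --pt "0.18 0.65 0" --pt "0.18 0.65 0" --pt "0.18 0.65 0" --pt "0.18 0.65 0" --pt "0.18 0.65 0" --twist '[0, 0, 0, 0, 0]'

```text
time: 7.75
tool_pos: [543.9, -256.3, 131.8]
tcp_rot: [-3.142, 0.0, 2.83]
contact_force: [0.2, 0.3, -1.3]
grip_width: 59.7
finger_force: 30.0
```

Call:
arm_command --gripper '[50, 50, 50, 50, 50]' --pt "0.18 0.65 0" --pt "0.18 0.65 0.05" --pt "0.18 0.65 0.15" --pt "0.1 0.36 0.25" --pt "0.04 0.19 0.35" --twist '[0, 0, 0, 0, 0]'

```text
time: 8.38
tool_pos: [546.9, -192.2, 111.2]
tcp_rot: [-3.141, 0.0, 2.831]
contact_force: [-0.3, 0.4, -1.0]
grip_width: 59.6
finger_force: 30.0
```

Call:
arm_command --gripper '[50, 50, 50, 50, 50]' --pt "0 0 0.5" --pt "0 0 0.5" --pt "0 0 0.35" --pt "0 0 0.15" --pt "0 0 0.05" --twist '[0, 0, 0, 0, 0]'

```text
time: 9.0
tool_pos: [546.8, -193.0, 72.8]
tcp_rot: [-3.141, 0.0, 2.83]
contact_force: [-0.8, 0.4, -1.0]
grip_width: 59.6
finger_force: 30.0
```

Run:
```python
from h import *
o=get_obs();im=capture('wrist'); cv2.imwrite('pics/w2.png',im[:,:,::-1])
print(o['tool_pos'],o['tcp_rot'],o['joint_positions'],o['contact_force'])
C=np.array([447.3,-157,3]);v=np.array([np.cos(o['tcp_rot'][2]),np.sin(o['tcp_rot'][2]),0])
print(proj('wrist',[C,o['tool_pos']+v*69.9+[0,0,19-40.3]],o))
```

```text
[ 546.83136369 -192.96111889   72.82174662] [-3.14148668e+00  5.89988468e-05  2.82998950e+00] [-4.71313835e-01  5.99071034e-01  1.56246493e+00 -1.14685781e-04
  9.79981591e-01 -1.73044312e+00] [-0.79379423  0.40714019 -0.9786751 ]
[[260.65835612  64.38259732]
 [255.36932241 119.71419636]]
```

View pics/w2.png

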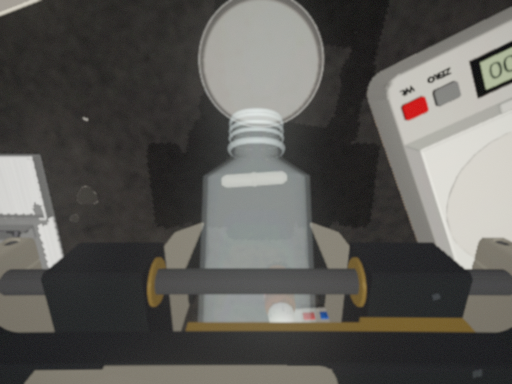

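Call:
arm_command --gripper '[50, 50, 50, 50, 50]' --pt "0.02 -0.37 0" --pt "0.02 -0.37 0" --pt "0.02 -0.37 0" --pt "0.02 -0.37 0" --pt "0.02 -0.37 0" --twist '[1, 1, 1, 1, 1]'

```text
time: 9.68
tool_pos: [523.3, -232.7, 73.5]
tcp_rot: [3.141, 0.001, 2.391]
contact_force: [0.1, -0.3, -1.2]
grip_width: 60.2
finger_force: 30.0
```

Call:
arm_command --gripper '[50, 50, 50, 50, 50]' --pt "0.02 -0.37 0" --pt "0.02 -0.37 0" --pt "0.02 -0.37 0" --pt "0.02 -0.37 0" --pt "0.02 -0.37 0" --twist '[1, 1, 1, 1, 1]'

```text
time: 10.3
tool_pos: [485.1, -258.4, 73.6]
tcp_rot: [3.141, 0.001, 1.955]
contact_force: [-0.6, -0.3, -1.8]
grip_width: 59.9
finger_force: 30.0
```

Call:
arm_command --gripper '[50, 50, 50, 50, 50]' --pt "0.02 -0.37 0" --pt "0.02 -0.37 0" --pt "0.02 -0.37 0" --pt "0.02 -0.37 0" --pt "0.02 -0.37 0" --twist '[1, 1, 1, 1, 1]'

```text
time: 10.92
tool_pos: [439.7, -265.5, 73.6]
tcp_rot: [3.141, 0.001, 1.518]
contact_force: [-0.4, 0.0, -1.0]
grip_width: 59.8
finger_force: 30.0
```

Call:
arm_command --gripper '[50, 50, 50, 50, 50]' --pt "0.02 -0.37 0" --pt "0.02 -0.37 0" --pt "0.02 -0.37 0" --pt "0.02 -0.37 0" --pt "0 0 0" --twist '[1, 1, 1, 1, 0]'

```text
time: 11.55
tool_pos: [403.7, -256.7, 73.5]
tcp_rot: [3.141, 0.0, 1.173]
contact_force: [0.5, -0.2, -1.0]
grip_width: 60.1
finger_force: 30.0
```

```bash
cat > bar.py <<'E'
from h import *
def bar(save=None):
    o=get_obs(); im=capture('wrist')
    if save: cv2.imwrite(save,im[:,:,::-1])
    m=(im[150:215,205:310].min(2)>195).astype(np.uint8)
    cs=[c for c in cv2.findContours(m,0,2)[0] if cv2.contourArea(c)>100]
    print('t',o['time'],o['tool_pos'].round(1),np.degrees(o['tcp_rot'][2]).round(1),'j',o['joint_positions'].round(2))
    for c in cs: print('bar',np.round(cv2.minAreaRect(c)[0])+[205,150],np.round(cv2.minAreaRect(c)[1:][0]),cv2.minAreaRect(c)[2])
    u=np.radians(np.degrees(o['tcp_rot'][2])); print('dish',proj('wrist',[[447.3,-157,3]],o).round(0))
E
python3 -c "
from bar import *
im=cv2.imread('pics/w2.png');m=(im[150:215,205:310].min(2)>195).astype(np.uint8)
for c in cv2.findContours(m,0,2)[0]: print('before',cv2.minAreaRect(c))
bar('pics/w3.png')"
```

```text
before ((27.0, 30.0), (0.0, 0.0), 0.0)
before ((37.5, 30.0), (15.0, 2.0), -0.0)
before ((24.0, 29.0), (0.0, 0.0), 0.0)
before ((53.0, 28.0), (0.0, 0.0), 0.0)
before ((47.5, 28.5), (1.4142135381698608, 0.0), 135.0)
before ((72.5, 28.0), (2.0, 7.0), 90.0)
before ((61.5, 27.5), (3.0, 11.0), 90.0)
t 11.55 [ 403.7 -256.7   73.5] 67.2 j [-0.73  0.45  1.85 -0.    0.84 -0.33]
bar [253. 179.] [14. 66.] 85.76361083984375
dish [[258.  61.]]
```

Call:
arm_command --gripper '[50, 50, 50, 50, 50]' --pt "0 0 0" --pt "0 0 0" --pt "0 0 0" --pt "0.02 0.37 0" --pt "0.02 0.37 0" --twist '[0, 0, 0, -1, -1]'

```text
time: 12.22
tool_pos: [421.8, -262.2, 72.9]
tcp_rot: [-3.142, 0.0, 1.35]
contact_force: [0.3, 1.2, -0.9]
grip_width: 59.8
finger_force: 30.0
```

Call:
arm_command --gripper '[50, 50, 50, 50, 50]' --pt "0.02 0.37 0" --pt "0.02 0.37 0" --pt "0.02 0.37 0" --pt "0.02 0.37 0" --pt "0.02 0.37 0" --twist '[-1, -1, -1, -1, -1]'

```text
time: 12.85
tool_pos: [467.8, -261.9, 72.8]
tcp_rot: [-3.141, -0.0, 1.786]
contact_force: [0.5, -0.4, -0.9]
grip_width: 59.6
finger_force: 30.0
```

Call:
arm_command --gripper '[50, 50, 50, 50, 50]' --pt "0.02 0.37 0" --pt "0.02 0.37 0" --pt "0.02 0.37 0" --pt "0.02 0.37 0" --pt "0.02 0.37 0" --twist '[-1, -1, -1, -1, -1]'

```text
time: 13.48
tool_pos: [509.3, -242.2, 72.8]
tcp_rot: [-3.141, -0.0, 2.223]
contact_force: [-0.7, 0.3, -1.6]
grip_width: 59.9
finger_force: 30.0
```

Call:
arm_command --gripper '[50, 50, 50, 50, 50]' --pt "0.02 0.37 0" --pt "0.02 0.37 0" --pt "0.02 0.37 0" --pt "0.02 0.37 0" --pt "0.02 0.37 0" --twist '[-1, -1, -1, -1, -1]'

```text
time: 14.1
tool_pos: [538.6, -206.7, 72.7]
tcp_rot: [-3.142, -0.0, 2.659]
contact_force: [0.3, 0.2, -1.7]
grip_width: 60.3
finger_force: 30.0
```

Call:
arm_command --gripper '[50, 50, 50, 50, 50]' --pt "0.02 0.37 0" --pt "0.02 0.37 0" --pt "0 0 0" --pt "0 0 0" --pt "0 0 0" --twist '[-1, -1, 0, 0, 0]'

```text
time: 14.72
tool_pos: [545.3, -190.2, 73.0]
tcp_rot: [-3.141, 0.0, 2.829]
contact_force: [-0.0, -0.5, -1.2]
grip_width: 60.0
finger_force: 30.0
```

```bash
python3 -c "
from bar import *
bar('pics/w4.png')
a=cv2.imread('pics/w3.png')[90:240,180:330];b=cv2.imread('pics/w4.png')[90:240,180:330]
cv2.imwrite('pics/w34.png',cv2.resize(np.hstack([a,b]),None,fx=2.6,fy=2.6))"
```

```text
t 14.725 [ 545.3 -190.2   73. ] 162.1 j [-0.47  0.6   1.57 -0.    0.98 -1.73]
dish [[258.  68.]]
```

View pics/w34.png

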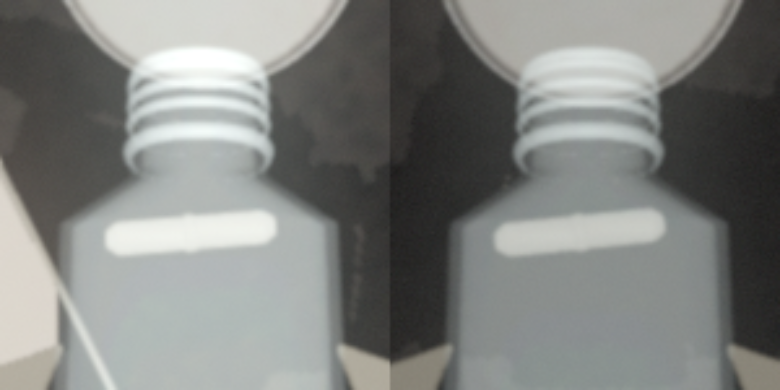

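Call:
arm_command --gripper '[50, 50, 50, 50, 50]' --pt "0 0.3 0" --pt "0 -0.5 0" --pt "0 -1 0" --pt "0 1 0" --pt "0 0.5 0" --twist '[0, 0, 0, 0, 0]'

```text
time: 15.4
tool_pos: [547.7, -182.7, 73.0]
tcp_rot: [-3.142, -0.0, 2.83]
contact_force: [-0.1, -0.2, -1.7]
grip_width: 60.1
finger_force: 30.0
```

```bash
cat > bar.py <<'E'
from h import *
def bar(save=None):
    o=get_obs(); im=capture('wrist')
    if save: cv2.imwrite(save,im[:,:,::-1])
    g=im[100:225,210:302].min(2); g=cv2.subtract(g,cv2.medianBlur(g,41)) if 0 else g
    sub=im[100:225,210:302]; base=np.median(sub.min(2)[50:]); m=(sub.min(2)>base+35).astype(np.uint8); m=cv2.morphologyEx(m,cv2.MORPH_OPEN,np.ones((3,3),np.uint8)); m=cv2.morphologyEx(m,cv2.MORPH_CLOSE,np.ones((7,7),np.uint8))
    print('t',o['time'],o['tool_pos'].round(1),np.degrees(o['tcp_rot'][2]).round(1))
    for c in cv2.findContours(m,0,2)[0]:
        if cv2.contourArea(c)>150:
            p=c.reshape(-1,2)+[210,100]; l=p[p[:,0].argmin()];r=p[p[:,0].argmax()]; vx,vy,x,y=cv2.fitLine(p.astype(np.float32),2,0,.01,.01).ravel()
            print('blob c',p.mean(0).round(),'L',l,'R',r,'ang',np.degrees(np.arctan(vy/vx)).round(1),'area',cv2.contourArea(c))
E
python3 -c "
from bar import *
import bar as b
bar('pics/w5.png')
for n in ('w2','w3','w4'):
    b.capture=lambda _:cv2.imread('pics/%s.png'%n)[:,:,::-1]; print(n); bar()
"
```

```text
t 15.4 [ 547.7 -182.7   73. ] 162.1
blob c [252. 148.] L [230 117] R [279 118] ang -79.5 area 1893.0
w2
t 15.45 [ 548.1 -181.1   73. ] 162.2
blob c [251. 179.] L [222 178] R [286 179] ang -1.6 area 698.0
blob c [256. 125.] L [233 113] R [281 119] ang -1.9 area 1055.5
w3
t 15.45 [ 548.1 -181.1   73. ] 162.2
blob c [256. 179.] L [221 179] R [285 179] ang -6.4 area 706.0
blob c [259. 125.] L [234 113] R [280 119] ang -7.7 area 1175.0
w4
t 15.45 [ 548.1 -181.1   73. ] 162.2
blob c [254. 179.] L [221 179] R [284 179] ang -5.8 area 698.0
blob c [257. 125.] L [231 115] R [281 121] ang -9.2 area 1195.5
```

```bash
python3 -c "
from bar import *
capture('wrist');capture('wrist');capture('wrist');bar('pics/w6.png')
a=cv2.imread('pics/w5.png')[0:240,170:350];b=cv2.imread('pics/w6.png')[0:240,170:350]
cv2.imwrite('pics/w56.png',cv2.resize(np.hstack([a,b]),None,fx=2.2,fy=2.2))"
```

```text
t 15.6 [ 547.8 -182.8   73. ] 162.2
blob c [254. 124.] L [230 117] R [279 119] ang -15.0 area 1334.5
```

View pics/w56.png

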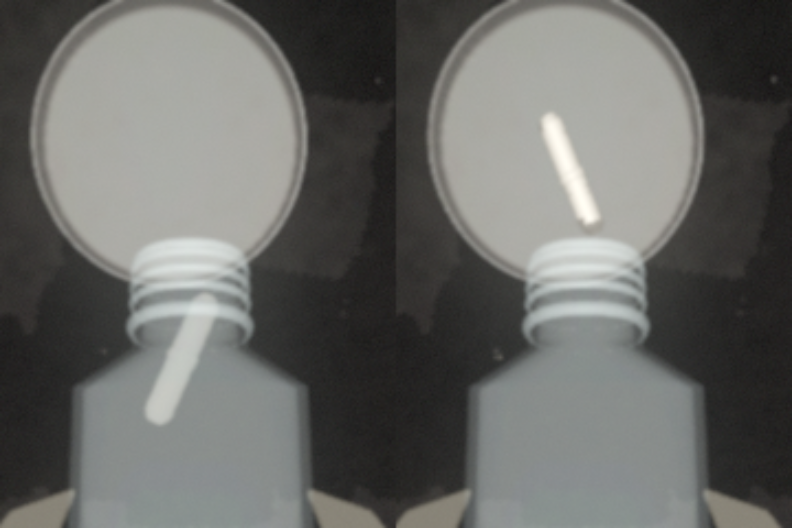

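Call:
arm_command --gripper '[50, 50, 50, 50, 50]' --pt "0 0 -0.3" --pt "0 0 -0.6" --pt "0 0 -0.8" --pt "0 0 -0.5" --pt "0 0 -0.2" --twist '[0, 0, 0, 0, 0]'

```text
time: 16.27
tool_pos: [548.1, -183.0, 134.4]
tcp_rot: [-3.141, 0.002, 2.83]
contact_force: [-0.7, -0.3, -0.7]
grip_width: 59.8
finger_force: 30.0
```

Call:
arm_command --gripper '[50, 50, 50, 50, 50]' --pt "-0.1 -0.4 0" --pt "-0.22 -0.8 0" --pt "-0.22 -0.8 0" --pt "-0.22 -0.8 0" --pt "-0.22 -0.8 0" --twist '[0, 0, 0, 0, 0]'

```text
time: 16.9
tool_pos: [543.2, -277.7, 132.7]
tcp_rot: [-3.142, -0.0, 2.829]
contact_force: [0.8, 0.2, -1.4]
grip_width: 59.8
finger_force: 30.0
```

Call:
arm_command --gripper '[50, 50, 50, 50, 50]' --pt "-0.22 -0.8 0" --pt "-0.22 -0.8 0" --pt "-0.22 -0.8 0" --pt "-0.22 -0.8 0" --pt "-0.22 -0.8 0" --twist '[0, 0, 0, 0, 0]'

```text
time: 17.52
tool_pos: [539.0, -380.8, 133.0]
tcp_rot: [-3.141, 0.0, 2.83]
contact_force: [-0.2, 0.7, -0.5]
grip_width: 59.9
finger_force: 30.0
```

Call:
arm_command --gripper '[50, 50, 50, 50, 50]' --pt "-0.22 -0.8 0" --pt "-0.1 -0.4 0" --pt "0 0 0" --pt "0 0 0" --pt "0 0 0" --twist '[0, 0, 0, 0, 0]'

```text
time: 18.15
tool_pos: [537.7, -409.7, 133.2]
tcp_rot: [3.141, 0.0, 2.831]
contact_force: [-0.2, -0.2, -1.2]
grip_width: 60.0
finger_force: 30.0
```

```bash
python3 -c "
from h import *
c=get_obs();Rt=R.from_euler('xyz',c['tcp_rot']).as_matrix();print(c['tool_pos'],Rt.T@(np.array([537.8,-410.4,57.5])-c['tool_pos'])/25)"
```

```text
[ 537.68705971 -409.7315187   133.1544437 ] [-0.0124338  -0.02436991  3.02617558]
```

Call:
arm_command --gripper '[50, 50, 50, 50, 50]' --pt "-0.04 -0.02 0.5" --pt "0 0 0.8" --pt "0 0 0.7" --pt "0 0 0.4" --pt "0 0 0.3" --twist '[0, 0, 0, 0, 0]'

```text
time: 18.77
tool_pos: [538.2, -411.2, 64.8]
tcp_rot: [3.142, -0.0, 2.83]
contact_force: [-0.2, 0.4, -0.8]
grip_width: 59.4
finger_force: 30.0
```

Call:
arm_command --gripper '[50, 50, 50, 50, 50]' --pt "0 0 0.1" --pt "0 0 0.1" --pt "0 0 0.08" --pt "0 0 0" --pt "0 0 0" --twist '[0, 0, 0, 0, 0]'

```text
time: 19.4
tool_pos: [538.3, -411.4, 58.7]
tcp_rot: [-3.141, 0.0, 2.83]
contact_force: [0.2, -0.2, -1.0]
grip_width: 60.0
finger_force: 30.0
```

Call:
arm_command --gripper '[50, 50, 50, 50, 50]' --pt "0 0.02 0.04" --pt "0 0 0.02" --pt "0 0 0" --pt "0 0 0" --pt "0 0 0" --twist '[0, 0, 0, 0, 0]'

```text
time: 20.02
tool_pos: [538.5, -411.1, 58.0]
tcp_rot: [-3.141, 0.001, 2.83]
contact_force: [-3.2, 0.8, 4.7]
grip_width: 60.3
finger_force: 30.0
```

Contact with the bed (4.7 N, like the original grasp). Release slowly.

Call:
arm_command --gripper '[62, 64, 66, 70, 75]' --pt "0 0 0" --pt "0 0 0" --pt "0 0 0" --pt "0 0 0" --pt "0 0 0" --twist '[0, 0, 0, 0, 0]'

```text
time: 20.65
tool_pos: [538.4, -410.8, 56.9]
tcp_rot: [-3.142, 0.0, 2.83]
contact_force: [-0.3, -0.1, -0.9]
grip_width: 73.7
finger_force: 0.0
```

Call:
arm_command --gripper '[80, 86, 91.8, 91.8, 91.8]' --pt "0 0 0" --pt "0 0 0" --pt "0 0 0" --pt "0 0 -0.3" --pt "0 0 -0.6" --twist '[0, 0, 0, 0, 0]'

```text
time: 21.28
tool_pos: [538.2, -410.6, 79.8]
tcp_rot: [3.141, -0.001, 2.83]
contact_force: [0.4, 0.1, 0.3]
grip_width: 91.4
finger_force: 0.0
```

Call:
arm_command --gripper '[91.8, 91.8, 91.8, 91.8, 91.8]' --pt "0 0 -1" --pt "0 0 -1" --pt "0 0 -1" --pt "0 0 -1" --pt "0 0 -0.8" --twist '[0, 0, 0, 0, 0]'

```text
time: 21.9
tool_pos: [538.6, -411.0, 202.3]
tcp_rot: [-3.14, 0.002, 2.83]
contact_force: [0.2, -0.6, -0.3]
grip_width: 91.7
finger_force: 0.0
```

Run:
```python
from h import *
capture('wrist');capture('wrist')
o=get_obs();im=capture('wrist')
y=np.radians(-17.3);S=np.array([545.2,-412.2,0]);Rz=R.from_euler('z',y).as_matrix()
b=lambda x,yy,z:[-.25+x*.866-z*.5,yy,61.6+x*.5+z*.866]
Q=S+np.array([b(45,30,31),b(45,-30,31),b(-42.5,30,31),b(-42.5,-30,31),[-78,0,35]])@Rz.T
print(o['tool_pos'],proj('wrist',Q,o).round(0).tolist())
a=cv2.imread('pics/w1.png')[70:240,190:320]; c=im[70:240,190:320,::-1]
t=capture('top')[190:260,120:320,::-1]
h=cv2.resize(np.hstack([a,c]),(780,510)[:2] and (600,392))
cv2.imwrite('pics/fin.png',np.vstack([h,cv2.resize(t,(600,207))[:,:]]))
```

```text
[ 539.401349   -411.73221222  203.65338163] [[289.0, 219.0], [226.0, 220.0], [286.0, 133.0], [228.0, 134.0], [257.0, 106.0]]
```

View pics/fin.png

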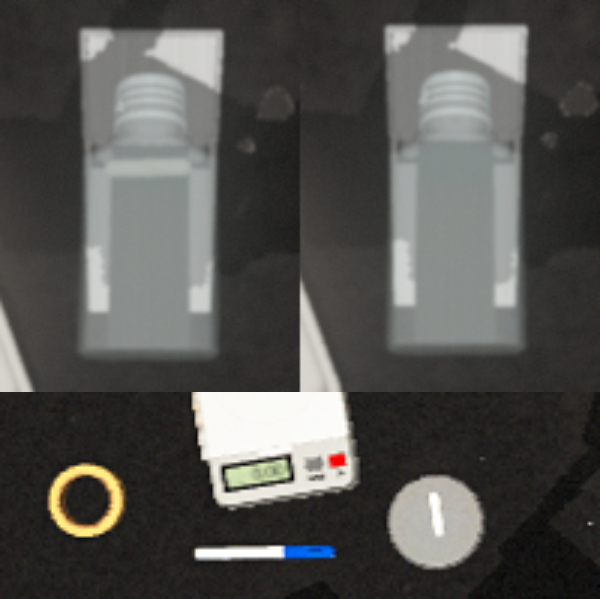

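The bottle lies on the stand as it did before, with its neck between the pegs. The bar lies in the dish, and the tape and marker have not moved.

```bash
python3 -c "
from plant import *
print(close_job())"
```

```text
the job is handed in; nothing more can be done
None
```

The stir bar is in the dish and the bottle is back on the stand, mouth down against the pegs; the wide swings (about 95 degrees side to side) only loosened the bar, and a short sideways shake over the dish freed it; I handed the job in at about 22 s and got no verdict back.

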